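Proof-pull a pipe specimen in a locking clamp

ROBOT

A 7-joint arm with a two-finger parallel gripper is mounted at the origin on a cart in front of the work surface, level with it; the furniture and walls round the work are solid. World frame = base frame: x ahead of the robot, y to its left, z up, the work surface at z = 0. Lengths are in m, angles in rad, forces in N, time in s.
With the tool pointing down it reaches from about 0.425 to 0.875 m from the base axis. Payload 4.7 kg.
Tool frame: the origin (TCP) lies midway between the tips of the shut fingers; the grasp point (between the pads) lies ctrl.grasp_offset behind it (ctrl.grasp_offset is the distance from the TCP to the grasp point, in m); z points along the fingers, y is the line along which they close (so a half turn about z gives the same grasp; the last joint's range is limited). The gripper opens to 87 mm and grips with 3 to 60 N. Pads are 19 mm wide; open, the fingers measure 117 mm over their backs; the gripper's body (75 mm by 190 mm) begins 51 mm behind the grasp point.
Start: joints at [-1.245, 0.321, -0.07, 1.45, 0.023, 1.371, -0.057], TCP at [0.199, 0.619, 0.223] pointing down, gripper open.
Joint ranges: [-2.86, 2.86], [-0.3, 2.09], [-1.38, 1.24], [0.06, 2.45], [-1.56, 4.7], [0.09, 2.05], [-2.69, 2.69]. Speed limits (rad/s): [2.57, 2.57, 3.14, 3.14, 3.14, 3.14, 3.14].

INTERFACE

Orientations are given as a rotation vector (axis times angle).
In Python, from bench import ctrl gives the robot as it stands. The module is installed in compiled form; this text tells all that it offers.
- The arm moves only by the tool jog_arm, never from a script. Its argument "moves" is one flat list of numbers, 7 for each row, row after row: the shift along the tool's x, y, z in units of 30 cm (1.0 is 30 cm), then the turn, a rotation vector about the tool's x, y, z in units of 60 degrees (1.0 is 60 degrees), then the gripper's target within -1 to 1 (fully open at 1, half-way at 0, shut at -1). In form: [x, y, z, wx, wy, wz, fingers, x, y, z, wx, wy, wz, fingers, ...]. A call has exactly 8 rows; each row is the pose to reach, as a shift and turn from the pose commanded when the call began, along the tool's axes at that moment; what a row does not reach only later rows make up. A row lasts 1/8 s, in which the tool goes at most 62.5 mm and 10.7 degrees, less where a joint would pass 70% of its speed; a pose out of reach is approached as far as the arm can. A call with a number of a shift or a turn outside -1 to 1 is refused whole. A call with a gripper value outside its range is refused whole. The fingers move at their own pace and stop on an object; "newtons" is the grip in N (left out, the last holds). Time passes only in rows, so rows that repeat a pose let the fingers close, or fill a call up. It gives the time, the measured TCP pose, the force, the opening and the grip force at its end, in the units of the state.
- ctrl.get_state(): the state, without advancing time (a new reading comes with each control period).
- ctrl.get_image(name): name is "scene" or "side" or "wrist"; returns a dict with "pixels" (420x560x3 uint8, red, green, blue), "fx", "fy", "cx", "cy" (pixels), "dist" ([k1, k2, p1, p2, k3] as OpenCV has them; the pictures are not rectified), "xyz" and "rotation" of the camera in the world; the wrist camera has in their place "tool_from_camera" (4x4, takes a point from camera to tool coordinates, whose origin is the TCP and whose axes are the flange's). Camera axes: x right, y up, looking along -z (the intrinsics and any distortion apply to the point x, -y, -z); pixel columns grow to the right and rows downward; lengths in m; the calibration is good to about 2 mm. A picture is of the moment at which its call begins: read the wrist's pose just before it. There is no depth.
- ctrl.close_job(): hands the job in; it is judged then, once.
The state is a dict: "time": time; "joint_positions": joint angles; "qd": joint speeds; "joint_torque": joint torques, N m; "position": TCP position; "tool_rot": TCP orientation; "ft_force": force on the tool from outside, world axes, zero at the start; "torque": the same for the moment, N m; "grip_width": opening from 0.0 (shut) to 1.0 (fully open); "grip_force": force on a finger pad.
Only numpy, scipy, OpenCV 4.12 (cv2) and the standard library are available. Lean on these libraries where they do the work, as an engineer would, in place of code of your own. Each camera call takes 0.05 s, during which the arm holds its last target. There are 200 camera calls.

TASK

A pipe specimen lies loosely in the open jaws of the locking pliers on the pull rig. Squeeze the pliers' handles together until they snap over centre and stay locked on it, take hold of the specimen and pull it straight out along its axis until the pointer stands between the two raised ticks, hold it there for a second without ever pulling well past the second tick, and ease it back to zero. Then flick the release lever so that the pliers spring open, and lift the specimen out and lay it in the two vees of the rest, centred and never dropped on the bench; leave the other things where they are.

Things in the scene. Friction and masses are not known exactly. Their poses are not given: they have to be found in the camera images.
- rig: Pull rig, screwed to the bench: aluminium base plate 110 mm wide (x), y -165 to +120 mm, 12 mm thick; origin on the bench. Its -y is the pull direction, +y the side of the handles. On it a sprung sled carries the locking pliers, lying flat: jaws at y -25 to +25 mm, up to z 80 mm; handles from y 50 to 180 mm, 22 mm high about z 62 mm. The specimen's axis lies at x = 0, z = 62 mm
- pointer (a point): tip of the pointer on the sled, on the rig's -x side; it moves over a fixed scale bar with two raised ticks, 10 and 16 mm from its zero in the pull direction
- support (a point): middle of the fixed support under the specimen's far end, at y -140 mm in the rig: 20 mm thick, lips up to z 50 mm on both sides. Between y -30 and -125 mm the specimen is free to be pinched from above. A spring housing stands under the handles (y 99 to 119 mm, up to z 37 mm)
- jaw: moving jaw of the pliers with its sprung rubber-faced pad (34 mm long, 30 mm high), on the -x side of the specimen; origin on its pivot. The fixed jaw is a steel plate on the +x side. Open, the jaws leave the specimen about 4 mm of play
- handle (a joint): moving handle of the pliers (-x side), rad: 0 open (where a light spring holds it), the dead centre is at 0.27, the stop at 0.33 (it gives up to 0.07 under a 45 N squeeze); beyond the dead centre it locks itself. It takes 10 to 16 N at handle_grip, across the handle towards +x of the rig, to get over the centre on the specimen; locked, it is held by the pad
- handle_grip (a point): grip point in the middle of the moving handle's bar (12 mm thick, 22 mm high, the point at half height), 76 mm from the handle's pivot, which is at (-26, 84) mm in the rig; it moves about 25 mm towards +x of the rig from open to locked. The bar ends 27 mm beyond it
- fixed_grip (a point): point in the middle of the fixed handle's bar (12 mm thick, 22 mm high), opposite handle_grip. Over both bars the pliers measure about 63 mm open, 38 mm locked. The release lever lies between and above the bars, z 77 to 96 mm
- sled (a joint): travel of the sled and its pointer in the pull direction, m: 0 at rest, ticks at 0.010 and 0.016, spring 1000 N/m (10 N and 16 N)
- release (a joint): release lever, rad: 0 at rest (a light spring brings it back), up to 0.5; 0.15 to 0.3 pushes the locked handle back over the centre. It is pivoted about the vertical at (0, 140) mm in the rig
- lever_end (a point): middle of the upright thumb tab at the end of the release lever, 9 mm thick, 22 mm long, 22 mm high, standing beyond the ends of the handles with free space on both sides, at y 218 mm, z 85 mm in the rig, 78 mm from the lever's pin. Push it towards +x of the rig, about 25 mm, with 3 to 8 N
- specimen: black plastic pipe, 43 mm diameter, 191 mm long, about 0.1 kg, its length along its own y; at first it lies in the rig along the rig's y, one end between the jaws
- specimen_mid (a point): centre of the specimen, on its axis and at half its length; axes as the specimen's
- rest: specimen rest fixed on the bench: aluminium plate 150 x 70 x 8 mm with two grey vee saddles 18 mm thick, at x = -55 and +55 mm of its frame, 40 mm high. Origin on the bench under its middle. A specimen lying home in both vees lies along the rest's x with its axis 42 mm above the bench; the space between the saddles is free for fingers
- weight_case: wooden case of weights, 74 x 130 mm, bystander, origin at the centre of its underside
- tape_roll: roll of tape, 92 mm across, 25 mm high, bystander, origin at the centre of its underside
- small_jar: small lidded jar, 44 mm across, 69 mm high, bystander, origin at the centre of its underside
Mind the look-alikes: they are no part of the job. There is more than one size of the rest; the job needs the largest.

How it is judged:
By the outcome, as a careful person would: the job done as asked, in the order asked, and still so for the second after the job is handed in, with the robot touching nothing.
It also fails if it takes over 72 s, if anything falls off the work surface, if the arm or the gripper's body presses on something with over 40 N, if the wrist force passes 120 N, or if a joint passes its speed limit or range.

## Working session

There is one attempt and no reset: what is moved stays moved. The work goes in short steps, Python scripts to look and compute and a tool call to move; the robot and the scene stay as the last step left them, time stands still between calls to the robot, and variables do not carry over. Pictures are saved under pics/ and viewed, at most 10 in all, crops included, and the job is handed in when it is done.

Besides the shell and the picture viewer there is one more tool, called after "Call:" as name(argument=value, ...) on one line, values as JSON. jog_arm: Moves the arm, as the interface text tells. Its arguments: {"type":"object","properties":{"moves":{"type":"array"},"newtons":{"type":"number"}},"required":["moves"]}

```bash
mkdir -p pics
cat > h.py <<'E'
import numpy as np, cv2, pickle
from scipy.spatial.transform import Rotation as R
from bench import ctrl
def snap(n,f):
    s=ctrl.get_state(); im=ctrl.get_image(n); im['state']={k:np.array(s[k]) for k in('position','tool_rot')}
    pickle.dump({k:im[k] for k in im},open(f'pics/{f}.pkl','wb'))
    cv2.imwrite(f'pics/{f}.png',cv2.cvtColor(im['pixels'],cv2.COLOR_RGB2BGR)); return im
def load(f): return pickle.load(open(f'pics/{f}.pkl','rb'))
def cam(im):
    if 'tool_from_camera' in im:
        T=np.eye(4);T[:3,:3]=R.from_rotvec(im['state']['tool_rot']).as_matrix();T[:3,3]=im['state']['position']
        T=T@np.array(im['tool_from_camera']); return T[:3,:3],T[:3,3]
    r=np.array(im['rotation']); 
    r=r if r.shape==(3,3) else R.from_rotvec(r).as_matrix()
    return r,np.array(im['xyz'])
def K(im): return np.array([[im['fx'],0,im['cx']],[0,im['fy'],im['cy']],[0,0,1.]]),np.array(im['dist'],float)
def ray(im,px):
    k,d=K(im); p=cv2.undistortPoints(np.array(px,float).reshape(-1,1,2),k,d).reshape(-1,2)
    r,o=cam(im); v=np.c_[p[:,0],-p[:,1],-np.ones(len(p))]@r.T; return o,v
def onz(im,px,z):
    o,v=ray(im,px); return o+v*((z-o[2])/v[:,2:3])
def proj(im,P):
    k,d=K(im); r,o=cam(im); q=(np.array(P,float).reshape(-1,3)-o)@r; q=q*[1,-1,-1]
    return cv2.projectPoints(q,np.zeros(3),np.zeros(3),k,d)[0].reshape(-1,2)
def tri(ims,pxs):
    A=np.zeros((3,3));b=np.zeros(3)
    for im,px in zip(ims,pxs):
        o,v=ray(im,[px]);v=v[0]/np.linalg.norm(v[0]);M=np.eye(3)-np.outer(v,v);A+=M;b+=M@o
    return np.linalg.solve(A,b)
def st():
    s=ctrl.get_state()
    for k in('time','position','tool_rot','joint_positions','ft_force','grip_width','grip_force'): print(k,np.round(s[k],4))
    print(np.round(R.from_rotvec(s['tool_rot']).as_matrix(),3)); return s
E
python3 - <<'E'
from h import *
st(); print(ctrl.grasp_offset)
a=[snap(n,n+'0') for n in('scene','side','wrist')]
for i in a: print({k:np.round(v,3) for k,v in i.items() if k not in('pixels','state')})
cv2.imwrite('pics/both.png',cv2.cvtColor(cv2.resize(np.vstack([a[0]['pixels'][:,:],a[1]['pixels']]),(448,672)),cv2.COLOR_RGB2BGR))
E
```

```text
time 0.0
position [0.1993 0.6181 0.2214]
tool_rot [-4.8780e-01 -3.1033e+00  3.0000e-03]
joint_positions [-1.2449  0.3218 -0.0701  1.4517  0.0226  1.3708 -0.0569]
ft_force [ 0.2597 -0.1703 -0.5216]
grip_width 0.9955
grip_force 0.0
[[-0.952  0.307 -0.   ]
 [ 0.307  0.952 -0.002]
 [-0.    -0.002 -1.   ]]
0.0187
{'fx': np.float64(420.614), 'fy': np.float64(420.614), 'cx': np.float64(282.802), 'cy': np.float64(214.389), 'dist': array([-0.099,  0.   ,  0.   ,  0.   ,  0.   ]), 'xyz': array([-0.377, -0.515,  1.197]), 'rotation': array([ 0.648, -0.422, -1.1  ])}
{'fx': np.float64(513.142), 'fy': np.float64(513.142), 'cx': np.float64(283.583), 'cy': np.float64(203.489), 'dist': array([-0.004,  0.   ,  0.   ,  0.   ,  0.   ]), 'xyz': array([ 0.392, -1.17 ,  1.028]), 'rotation': array([ 0.834, -0.043, -0.12 ])}
{'fx': np.float64(296.484), 'fy': np.float64(296.484), 'cx': np.float64(279.165), 'cy': np.float64(212.696), 'dist': array([-0.037,  0.   ,  0.   ,  0.   ,  0.   ]), 'tool_from_camera': array([[ 0.   ,  0.966,  0.258,  0.069],
       [ 1.   , -0.   , -0.   ,  0.   ],
       [-0.   ,  0.258, -0.966, -0.161],
       [ 0.   ,  0.   ,  0.   ,  1.   ]])}
```

View pics/scene0.png

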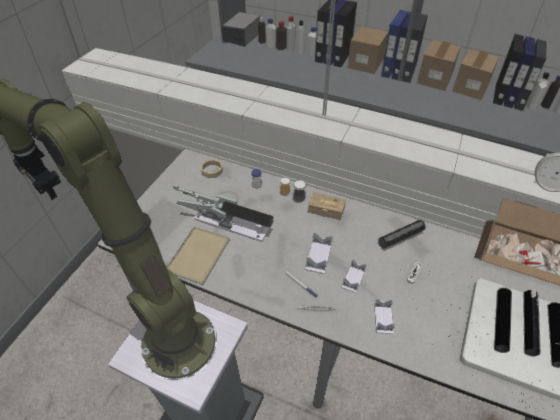

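View pics/side0.png

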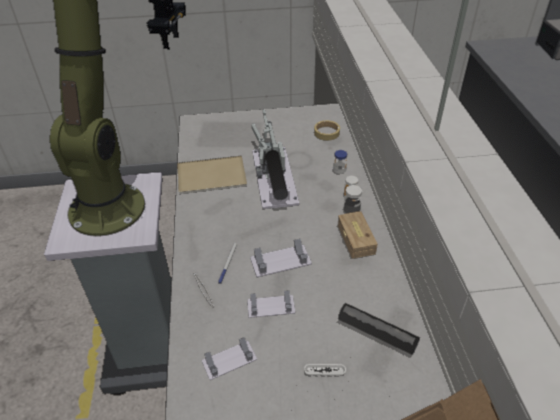

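The pull rig is at scene (230,215) and side (275,175), with its handles toward scene (180,200). There are three rests: scene (319,252), (354,275), (384,316) and side (281,259), (271,305), (229,358). The first looks the largest. I'll confirm that in an enlarged crop.

Run:
```python
from h import *
s,d=load('scene0'),load('side0')
c=lambda im,x,y,w,h,f:cv2.resize(im['pixels'][y:y+h,x:x+w],None,fx=f,fy=f,interpolation=cv2.INTER_CUBIC)
A=c(d,240,110,65,100,6);B=c(d,190,232,130,150,3)
C=np.zeros((600,800,3),np.uint8);C[:600,:390]=A;C[:450,400:790]=B
cv2.imwrite('pics/c1.png',C[:,:,::-1])
# rest plate lengths/centres from both views, rough
for n,p,q in(('A',(319,252),(281,259)),('B',(354,275),(271,305)),('C',(384,316),(229,358)),('spec',(248,213),(276,175)),('case',(326,206),(357,235)),('jar1',(257,173),(341,158)),('handleend',(178,190),(265,122))):print(n,tri([s,d],[p,q]).round(3))
```

```text
A [ 0.487 -0.272  0.012]
B [ 0.445 -0.414  0.009]
C [ 0.336 -0.547  0.01 ]
spec [0.508 0.015 0.065]
case [ 0.702 -0.219  0.017]
jar1 [0.72  0.083 0.057]
handleend [0.505 0.316 0.06 ]
```

View pics/c1.png

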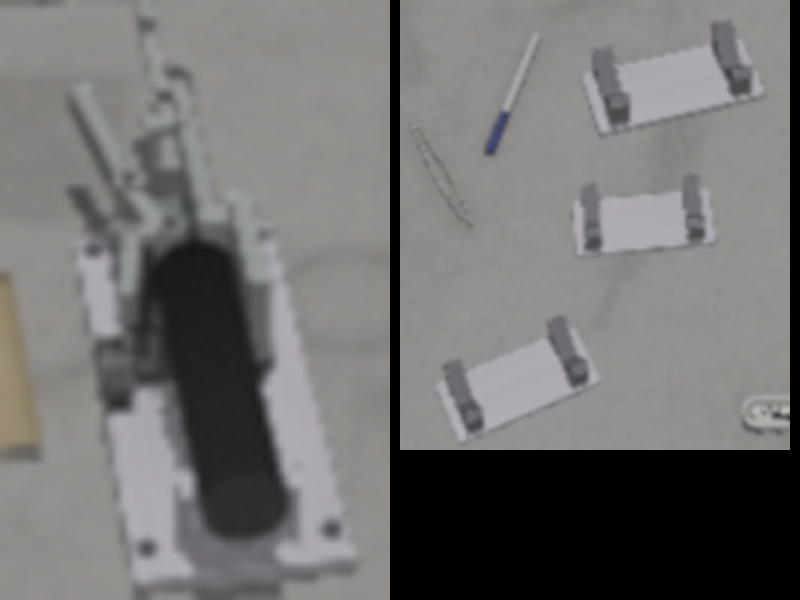

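The top rest, at side (281,259), is clearly the largest. In the crop the rig's base corners are at (135,583) and (355,570), and its screws at (147,548), (331,528), (93,250) and (265,232). Next I'll get rough frames.

```bash
cat >> h.py <<'E'
def plan(pos,yaw,s=None):
    """shift/turn units for a down-pointing tool whose y axis points at yaw (deg), from current measured pose"""
    s=s or ctrl.get_state(); M=R.from_rotvec(s['tool_rot']).as_matrix(); c,n=np.cos(np.radians(yaw)),np.sin(np.radians(yaw))
    T=np.array([[-n,c,0],[c,n,0],[0,0,-1.]]).T; T=np.c_[[n,-c,0],[c,n,0],[0,0,-1]]
    if np.linalg.det(T)<0: T[:,0]*=-1
    d=M.T@(np.array(pos)-s['position'])/.3; w=R.from_matrix(M.T@T).as_rotvec()/np.radians(60)
    print('shift',d.round(4),'turn',w.round(4))
E
python3 - <<'E'
from h import *
d=load('side0')
f=lambda l,s,o:[(x/s+o[0],y/s+o[1]) for x,y in l]
r=onz(d,f([(135,583),(355,570),(147,548),(331,528),(93,250),(265,232)],6,(240,110)),.012);print(r.round(3))
v=r[2:4].mean(0)-r[4:].mean(0);print('pull dir deg',np.degrees(np.arctan2(v[1],v[0])),np.linalg.norm(v))
q=onz(d,f([(205,130),(363,92),(185,88),(345,40)],3,(190,232)),.008);print(q.round(3),q.mean(0))
v=q[1]-q[0];print(np.degrees(np.arctan2(v[1],v[0])),np.linalg.norm(v))
E
```

```text
[[ 0.457 -0.064  0.012]
 [ 0.565 -0.069  0.012]
 [ 0.466 -0.04   0.012]
 [ 0.558 -0.037  0.012]
 [ 0.46   0.21   0.012]
 [ 0.556  0.214  0.012]]
pull dir deg -89.1181743475405 0.25035815028508845
[[ 0.423 -0.316  0.008]
 [ 0.564 -0.291  0.008]
 [ 0.41  -0.266  0.008]
 [ 0.558 -0.228  0.008]] [ 0.48861448 -0.27544861  0.008     ]
9.92617195284082 0.14293197903045035
```

Run:
```python
from h import *
plan([.50,.19,.28],0)
```

```text
shift [-1.3919 -1.0515 -0.1926] turn [-1.2000e-03  1.0000e-03  1.2023e+00]
```

Call:
jog_arm(moves=[-0.1,-0.08,-0.15,0,0,0.09,1,-0.25,-0.19,-0.19,0,0,0.2,1,-0.4,-0.3,-0.19,0,0,0.32,1,-0.55,-0.42,-0.19,0,0,0.44,1,-0.7,-0.53,-0.19,0,0,0.56,1,-0.85,-0.64,-0.19,0,0,0.68,1,-1,-0.75,-0.19,0,0,0.8,1,-1,-0.76,-0.19,0,0,0.9,1])

```text
time: 1.15
position: [0.4184, 0.3045, 0.2797]
tool_rot: [1.859, 2.53, -0.0]
ft_force: [-0.3, 1.2, 0.5]
grip_width: 1.001
grip_force: 0.0
```

Run:
```python
from h import *
plan([.50,.19,.28],0);st()
```

```text
shift [-4.456e-01  1.455e-01 -3.000e-04] turn [0.001  0.0013 0.2899]
time 1.15
position [0.4184 0.3045 0.2797]
tool_rot [ 1.8589e+00  2.5305e+00 -3.0000e-04]
joint_positions [-9.1470e-01  1.0200e-02  2.3570e-01  1.6956e+00 -7.0000e-04  1.4358e+00
 -3.7530e-01]
ft_force [-0.2511  1.1857  0.4888]
grip_width 1.0007
grip_force 0.0
[[-0.299  0.954  0.001]
 [ 0.954  0.299 -0.001]
 [-0.001  0.001 -1.   ]]
```

Call:
jog_arm(moves=[-0.15,0.05,0,0,0,0.1,1,-0.3,0.1,0,0,0,0.2,1,-0.44,0.145,0,0,0,0.29,1,-0.446,0.145,0,0,0,0.29,1,-0.446,0.145,0,0,0,0.29,1,-0.446,0.145,0,0,0,0.29,1,-0.446,0.145,0,0,0,0.29,1,-0.446,0.145,0,0,0,0.29,1])

```text
time: 2.15
position: [0.4977, 0.1967, 0.2796]
tool_rot: [-2.206, -2.237, -0.0]
ft_force: [-0.0, -0.1, -0.1]
grip_width: 1.002
grip_force: 0.0
```

Run:
```python
from h import *
st(); im=snap('wrist','w1')
cv2.imwrite('pics/w1b.png',cv2.resize(im['pixels'],(800,600),interpolation=cv2.INTER_CUBIC)[:,:,::-1])
```

```text
time 2.15
position [0.4977 0.1967 0.2796]
tool_rot [-2.2056e+00 -2.2371e+00 -2.0000e-04]
joint_positions [-0.7794  0.0474  0.3686  1.6608 -0.0174  1.4365 -0.3946]
ft_force [-0.0476 -0.1314 -0.079 ]
grip_width 1.0025
grip_force 0.0
[[-0.014  1.     0.   ]
 [ 1.     0.014  0.   ]
 [ 0.     0.    -1.   ]]
```

View pics/w1b.png

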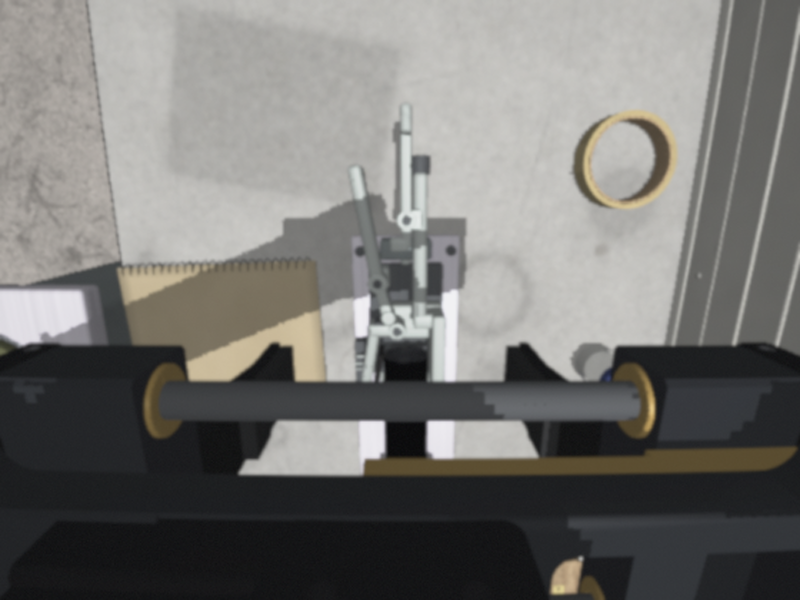

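The wrist view (800 px scale) shows the screws at (360,251) and (451,251), the lever pin at (405,221) and the lever tab at (405,115). The moving bar's end is at (356,170) with its pivot at (378,285), and the fixed bar's end is at (421,160). The specimen's sides are near x=386 and x=426 at row 440.

Run:
```python
from h import *
w=load('w1'); s=.7
P=lambda n,px,z:print(n,onz(w,np.array(px,float)*s,z).round(4).tolist())
P('screws',[(360,251),(451,251)],.012)
P('plate edges r290,r440',[(353,236),(462,236),(458,330),(359,450),(454,450)],.012)
P('lever pin',[(405,221)],.08)
P('tab',[(405,105),(405,125)],.096)
P('moving bar end top L/R',[(350,168),(363,166)],.073)
P('moving pivot',[(378,285)],.073)
P('fixed bar end',[(414,156),(430,156)],.073)
P('fixed bar mid edges',[(414,230),(427,230),(414,290),(426,290)],.073)
P('spec edges',[(385,440),(427,440)],.062)
```

```text
screws [[0.4596, 0.2072, 0.012], [0.552, 0.2085, 0.012]]
plate edges r290,r440 [[0.4527, 0.2222, 0.012], [0.5623, 0.2238, 0.012], [0.5633, 0.1244, 0.012], [0.4562, -0.0238, 0.012], [0.5663, -0.0222, 0.012]]
lever pin [[0.5037, 0.2424, 0.08]]
tab [[0.5019, 0.3299, 0.096], [0.5022, 0.3157, 0.096]]
moving bar end top L/R [[0.4574, 0.2848, 0.073], [0.4682, 0.2865, 0.073]]
moving pivot [[0.4809, 0.1856, 0.073]]
fixed bar end [[0.5103, 0.295, 0.073], [0.5235, 0.2952, 0.073]]
fixed bar mid edges [[0.5117, 0.2344, 0.073], [0.5229, 0.2346, 0.073], [0.5129, 0.1815, 0.073], [0.5236, 0.1817, 0.073]]
spec edges [[0.4877, 0.0222, 0.062], [0.5303, 0.0228, 0.062]]
```

Call:
jog_arm(moves=[0.11,-0.008,0,0,0,0,1,0.213,-0.016,0.05,0,0,0,1,0.213,-0.016,0.2,0,0,0,1,0.213,-0.016,0.36,0,0,0,1,0.213,-0.016,0.5,0,0,0,1,0.213,-0.016,0.58,0,0,0,1,0.213,-0.016,0.6,0,0,0,1,0.213,-0.016,0.6,0,0,0,1])

```text
time: 3.2
position: [0.4927, 0.2601, 0.1001]
tool_rot: [2.207, 2.236, 0.001]
ft_force: [0.1, -0.2, -0.1]
grip_width: 1.004
grip_force: 0.0
```

Run:
```python
from h import *
st(); plan([.492,.2605,.043],.88); im=snap('wrist','w2')
cv2.imwrite('pics/w2b.png',cv2.resize(im['pixels'],(800,600),interpolation=cv2.INTER_CUBIC)[:,:,::-1])
```

```text
time 3.2
position [0.4927 0.2601 0.1001]
tool_rot [2.2069e+00 2.2356e+00 9.0000e-04]
joint_positions [-0.8157  0.2212  0.3179  1.8436 -0.0775  1.0882 -0.4561]
ft_force [ 0.1006 -0.1521 -0.1044]
grip_width 1.0037
grip_force 0.0
[[-0.013  1.     0.001]
 [ 1.     0.013  0.   ]
 [ 0.     0.001 -1.   ]]
shift [ 0.0014 -0.0024  0.1902] turn [ 0.0005 -0.0003 -0.0023]
```

View pics/w2b.png

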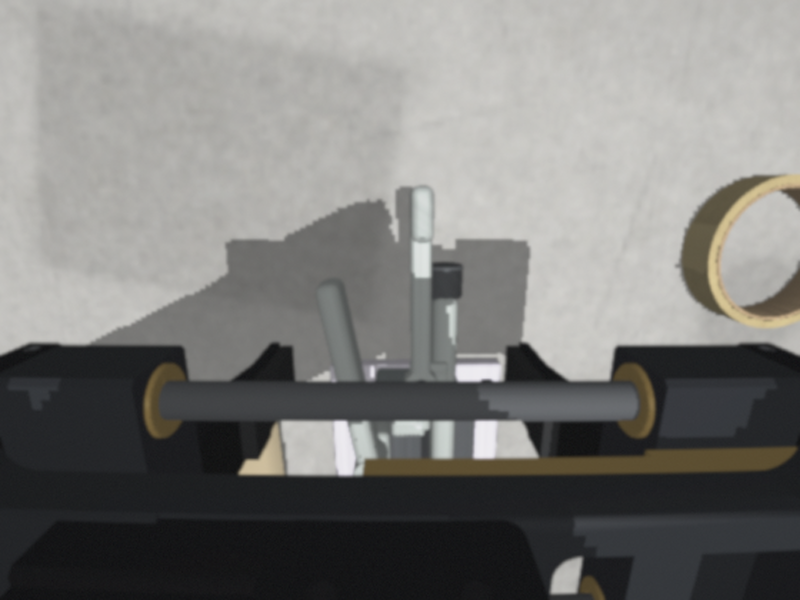

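The moving bar's end spans x 318–345 at row 285, the fixed bar's end spans 433–462 at row 270, and the tab spans 411–433 at row 210. Both bars lie between the fingers.

Run:
```python
from h import *
w=load('w2'); s=.7
P=lambda n,px,z:print(n,onz(w,np.array(px,float)*s,z).round(4).tolist())
P('tab',[(411,190),(433,190),(411,237),(432,237)],.096)
P('moving end',[(318,290),(345,285)],.073)
P('fixed end',[(433,267),(462,267)],.073)
```

```text
tab [[0.498, 0.3305, 0.096], [0.5063, 0.3306, 0.096], [0.4983, 0.3128, 0.096], [0.5065, 0.313, 0.096]]
moving end [[0.4571, 0.2859, 0.073], [0.4695, 0.2884, 0.073]]
fixed end [[0.5092, 0.2972, 0.073], [0.5222, 0.2974, 0.073]]
```

Call:
jog_arm(moves=[0.001,-0.004,0.05,0,0,0,1,0.001,-0.004,0.1,0,0,0,1,0.001,-0.004,0.14,0,0,0,1,0.001,-0.004,0.17,0,0,0,1,0.001,-0.004,0.19,0,0,0,1,0.001,-0.004,0.19,0,0,0,1,0.001,-0.004,0.19,0,0,0,1,0.001,-0.004,0.19,0,0,0,1], newtons=20)

```text
time: 4.25
position: [0.4916, 0.2603, 0.043]
tool_rot: [2.207, 2.236, 0.002]
ft_force: [-0.6, 0.6, -0.2]
grip_width: 1.001
grip_force: 0.0
```

Call:
jog_arm(moves=[0,0,0,0,0,0,0.6,0,0,0,0,0,0,0.5,0,0.002,0,0,0,0,0.42,0,0.008,0,0,0,0,0.32,0,0.014,0,0,0,0,0.22,0,0.021,0,0,0,0,0.1,0,0.021,0,0,0,0,0.1,0,0.021,0,0,0,0,0.1], newtons=35)

```text
time: 5.25
position: [0.4964, 0.261, 0.0424]
tool_rot: [-2.206, -2.235, 0.001]
ft_force: [-4.5, 1.8, 2.4]
grip_width: 0.552
grip_force: 5.8
```

Call:
jog_arm(moves=[0,0.004,0,0,0,0,0.04,0,0.008,0,0,0,0,-0.02,0,0.012,0,0,0,0,-0.08,0,0.017,0,0,0,0,-0.14,0,0.018,0,0,0,0,-0.3,0,0.018,0,0,0,0,-0.4,0,0.018,0,0,0,0,-0.4,0,0.018,0,0,0,0,-0.4])

```text
time: 6.25
position: [0.5028, 0.26, 0.0423]
tool_rot: [2.207, 2.235, -0.001]
ft_force: [-2.0, 0.4, -2.0]
grip_width: 0.404
grip_force: 33.7
```

Call:
jog_arm(moves=[0,0,0,0,0,0,0,0,0,0,0,0,0,0.5,0,0,0,0,0,0,0.9,0,0,0,0,0,0,0.9,0,0,-0.08,0,0,0,0.9,0,0,-0.2,0,0,0,0.9,0,0,-0.34,0,0,0,0.9,-0.15,0,-0.45,0,0,0,0.9])

```text
time: 7.25
position: [0.5037, 0.2187, 0.1796]
tool_rot: [2.2, 2.243, 0.005]
ft_force: [0.5, -1.3, 0.3]
grip_width: 0.947
grip_force: 0.0
```

Run:
```python
from h import *
st(); im=snap('wrist','w3')
print(cv2.imwrite('pics/w3b.png',cv2.resize(im['pixels'][60:350,160:400],None,fx=2,fy=2,interpolation=cv2.INTER_CUBIC)[:,:,::-1]))
plan([.5106,.025,.2],.88)
```

```text
time 7.25
position [0.5037 0.2187 0.1796]
tool_rot [2.1999 2.2425 0.0053]
joint_positions [-0.7796  0.1297  0.3509  1.7778 -0.0481  1.239  -0.3967]
ft_force [ 0.5114 -1.2688  0.3462]
grip_width 0.9466
grip_force 0.0
[[-0.019  1.     0.002]
 [ 1.     0.019  0.002]
 [ 0.002  0.003 -1.   ]]
True
shift [-0.6137  0.0068 -0.0533] turn [ 0.0074 -0.0002 -0.0071]
```

View pics/w3b.png

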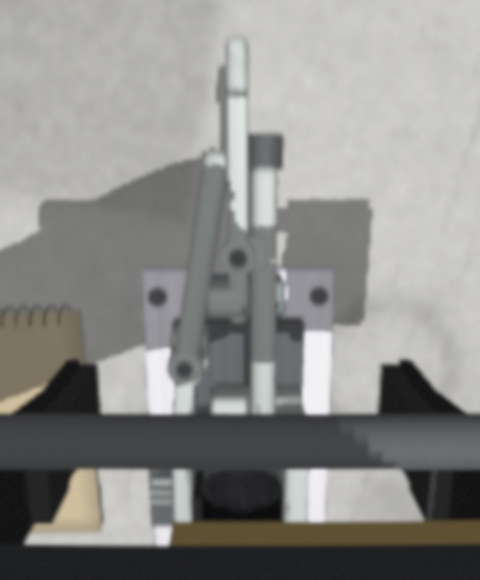

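The handle now tilts inward past the dead centre, its end at crop (213,155), and stays there with nothing touching it, so the pliers are locked. The pipe's inner end shows at crop (242,495), and the pointer scale at crop (160,490).

Run:
```python
from h import *
w=load('w3');d=load('side0')
print('inner end', onz(w,[(160+121,60+247.5)],.062), 'top rim',onz(w,[(160+121,60+236)],.0835))
print('far end',onz(d,[(240+245/6,110+505/6)],.062),'bottom rim',onz(d,[(240+243/6,110+537/6)],.0405))
```

```text
inner end [[0.50955914 0.11003607 0.062     ]] top rim [[0.50882885 0.13651408 0.0835    ]]
far end [[ 0.51128737 -0.07114734  0.062     ]] bottom rim [[ 0.51019566 -0.06980073  0.0405    ]]
```

Call:
jog_arm(moves=[-0.15,0.003,-0.07,0,0,0,1,-0.33,0.007,-0.07,0,0,0,1,-0.5,0.011,-0.07,0,0,0,1,-0.634,0.013,-0.03,0,0,0,1,-0.634,0.013,0.1,0,0,0,1,-0.634,0.013,0.15,0,0,0,1,-0.634,0.013,0.15,0,0,0,1,-0.634,0.013,0.15,0,0,0,1])

```text
time: 8.3
position: [0.5107, 0.0259, 0.1337]
tool_rot: [2.205, 2.236, 0.002]
ft_force: [0.3, -1.0, 1.4]
grip_width: 0.999
grip_force: 0.0
```

Run:
```python
from h import *
plan([.510,.025,.0433],.88)
```

```text
shift [-0.0029 -0.0031  0.3013] turn [ 0.0018 -0.0002 -0.0013]
```

Going down, then closing gently.

Call:
jog_arm(moves=[-0.003,-0.002,0.1,0,0,0,1,-0.003,-0.002,0.2,0,0,0,1,-0.003,-0.002,0.27,0,0,0,1,-0.003,-0.002,0.3,0,0,0,1,-0.003,-0.002,0.3,0,0,0,0.4,-0.003,-0.002,0.3,0,0,0,0.1,-0.003,-0.002,0.3,0,0,0,-0.2,-0.003,-0.002,0.3,0,0,0,-0.3], newtons=15)

```text
time: 9.3
position: [0.5096, 0.0244, 0.0431]
tool_rot: [2.207, 2.235, 0.002]
ft_force: [0.0, -0.0, 1.0]
grip_width: 0.629
grip_force: 0.0
```

Call:
jog_arm(moves=[0,0,0,0,0,0,-0.3,0,0,0,0,0,0,-0.3,0,0,0,0,0,0,-0.3,0,0,0,0,0,0,-0.3,0,0,0,0,0,0,-0.3,0,0,0,0,0,0,-0.3,0,0,0,0,0,0,-0.3,0,0,0,0,0,0,-0.3], newtons=45)

```text
time: 10.3
position: [0.5098, 0.024, 0.0428]
tool_rot: [2.207, 2.235, 0.001]
ft_force: [5.0, -2.4, -1.2]
grip_width: 0.485
grip_force: 44.9
```

Call:
jog_arm(moves=[0,0.002,0,0,0,0,-0.3,0,0.005,0,0,0,0,-0.3,-0.005,0.005,0,0,0,0,-0.3,-0.01,0.005,0,0,0,0,-0.3,-0.015,0.005,0,0,0,0,-0.3,-0.02,0.005,0,0,0,0,-0.3,-0.025,0.005,0,0,0,0,-0.3,-0.025,0.005,0,0,0,0,-0.3])

```text
time: 11.3
position: [0.5101, 0.02, 0.0427]
tool_rot: [-2.202, -2.235, -0.003]
ft_force: [-0.9, 6.0, 5.9]
grip_width: 0.48
grip_force: 45.0
```

Run:
```python
from h import *
st()
for n in('scene','side'): snap(n,n+'1')
from h import load
r,d=load('scene1'),load('side1')
c=lambda im,x,y,w,h,f:cv2.resize(im['pixels'][y:y+h,x:x+w],None,fx=f,fy=f,interpolation=cv2.INTER_CUBIC)
P=lambda X,Y,Z:np.array([.5093-.01535*Y+X,.1025+Y+.01535*X,Z])
for im in(r,d): print(proj(im,[P(-.055,y,.03) for y in(-.1,-.05,0,.05)]).round(1).tolist())
```

```text
time 11.3
position [0.5101 0.02   0.0427]
tool_rot [-2.2024 -2.2351 -0.0027]
joint_positions [-0.5499  0.2107  0.5069  2.0061 -0.1295  0.9559  0.0374]
ft_force [-0.8633  5.9696  5.929 ]
grip_width 0.4803
grip_force 44.9781
[[-0.015  1.    -0.001]
 [ 1.     0.015  0.004]
 [ 0.004 -0.001 -1.   ]]
[[245.3, 230.7], [233.0, 226.5], [221.0, 222.5], [209.1, 218.5]]
[[259.7, 188.0], [258.0, 177.5], [256.4, 167.6], [254.8, 158.0]]
```

Run:
```python
from h import *
im=snap('wrist','w4')
cv2.imwrite('pics/w4b.png',cv2.resize(im['pixels'][40:340,100:400],(600,600),interpolation=cv2.INTER_CUBIC)[:,:,::-1])
```

```text
(no output)
```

View pics/w4b.png

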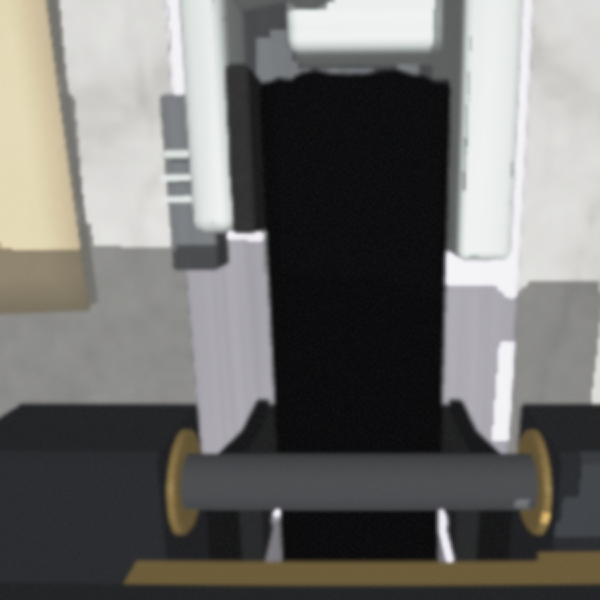

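The wrist crop shows three light lines on the scale bar, at (177,153), (177,177) and (177,198). The lower two are about 21 px (6 mm) apart, so they fit the ticks. The top one fits the pointer at about 3–4 mm, which agrees with the tool's 4 mm of travel. I'll keep pulling and track them.

Call:
jog_arm(moves=[-0.004,0,0,0,0,0,-0.3,-0.008,0,0,0,0,0,-0.3,-0.012,0,0,0,0,0,-0.3,-0.016,0,0,0,0,0,-0.3,-0.02,0,0,0,0,0,-0.3,-0.025,0,0,0,0,0,-0.3,-0.025,0,0,0,0,0,-0.3,-0.025,0,0,0,0,0,-0.3])

```text
time: 12.45
position: [0.5103, 0.0149, 0.0427]
tool_rot: [-2.2, -2.235, -0.006]
ft_force: [-1.2, 10.3, 5.2]
grip_width: 0.484
grip_force: 45.0
```

Run:
```python
from h import *
st(); im=snap('wrist','w5')
for f in('w4','w5'):
    g=cv2.cvtColor(load(f)['pixels'],cv2.COLOR_RGB2GRAY).astype(int)
    print(f);[print(c,g[100:160,c].tolist()) for c in(184,189,193)]
```

```text
time 12.45
position [0.5103 0.0149 0.0427]
tool_rot [-2.1997 -2.2351 -0.0058]
joint_positions [-0.5407  0.2108  0.5098  2.0063 -0.1335  0.956   0.0531]
ft_force [-1.1692 10.251   5.1924]
grip_width 0.4844
grip_force 44.9732
[[-0.016  1.    -0.001]
 [ 1.     0.016  0.007]
 [ 0.007 -0.001 -1.   ]]
w4
184 [127, 126, 126, 126, 127, 127, 126, 125, 125, 125, 125, 125, 125, 129, 155, 196, 219, 220, 198, 156, 129, 123, 125, 126, 127, 132, 152, 192, 222, 222, 194, 150, 134, 137, 139, 142, 148, 169, 203, 222, 217, 188, 170, 172, 175, 176, 178, 180, 183, 184, 188, 191, 194, 202, 211, 213, 213, 214, 214, 215]
189 [127, 128, 129, 128, 128, 128, 129, 128, 128, 129, 128, 129, 129, 135, 160, 198, 219, 219, 194, 146, 116, 121, 128, 130, 130, 134, 156, 197, 223, 218, 179, 134, 124, 128, 129, 129, 135, 161, 201, 222, 213, 173, 140, 130, 128, 128, 128, 127, 128, 128, 128, 128, 128, 128, 127, 127, 128, 126, 126, 127]
193 [166, 165, 161, 158, 154, 150, 146, 144, 144, 143, 142, 142, 142, 145, 164, 196, 213, 212, 184, 144, 118, 121, 126, 127, 127, 133, 156, 197, 221, 214, 171, 129, 122, 125, 126, 127, 138, 
[... 332 characters left out ...]
 177, 178, 181, 183, 185, 185, 185, 189, 194, 201, 209, 212, 214, 214, 215, 215, 215, 215]
189 [128, 127, 128, 129, 128, 129, 129, 128, 128, 128, 129, 129, 129, 135, 160, 198, 218, 218, 209, 208, 203, 160, 120, 120, 129, 129, 131, 143, 178, 216, 226, 213, 165, 134, 129, 129, 129, 129, 129, 129, 129, 129, 128, 128, 128, 127, 127, 128, 127, 127, 127, 127, 127, 127, 127, 127, 127, 127, 126, 126]
193 [151, 148, 145, 143, 143, 142, 140, 141, 140, 141, 140, 138, 137, 139, 159, 192, 211, 212, 200, 199, 194, 156, 119, 121, 126, 128, 129, 141, 178, 216, 225, 211, 164, 131, 126, 127, 126, 127, 127, 127, 127, 126, 127, 127, 127, 126, 127, 127, 127, 127, 128, 127, 126, 127, 127, 127, 128, 127, 127, 128]
```

The camera rides with the tool, so the line that stays at row 116.5 is the pointer. The ticks moved from rows 128.5 and 139 to about 119.4 and 130.3, at 1.75 px/mm. The pointer is therefore at about 8.4 mm, and I need about 4.6 mm more.

Call:
jog_arm(moves=[-0.005,0,0,0,0,0,-0.3,-0.01,0,0,0,0,0,-0.3,-0.015,0,0,0,0,0,-0.3,-0.02,0,0,0,0,0,-0.3,-0.022,0,0,0,0,0,-0.3,-0.022,0,0,0,0,0,-0.3,-0.022,0,0,0,0,0,-0.3,-0.022,0,0,0,0,0,-0.3])

```text
time: 13.5
position: [0.5104, 0.0107, 0.0427]
tool_rot: [-2.197, -2.235, -0.009]
ft_force: [0.0, 14.3, 5.3]
grip_width: 0.483
grip_force: 45.0
```

Run:
```python
from h import *
st(); im=snap('wrist','w6')
g=cv2.cvtColor(load('w6')['pixels'],cv2.COLOR_RGB2GRAY).astype(int)
[print(c,g[100:145,c].tolist()) for c in(184,189,193)]
```

```text
time 13.5
position [0.5104 0.0107 0.0427]
tool_rot [-2.197  -2.2351 -0.0087]
joint_positions [-0.5325  0.2111  0.5122  2.0063 -0.1374  0.9563  0.0669]
ft_force [9.50000e-03 1.42781e+01 5.34250e+00]
grip_width 0.4829
grip_force 44.9688
[[-0.017  1.    -0.001]
 [ 1.     0.017  0.009]
 [ 0.009 -0.001 -1.   ]]
184 [126, 125, 126, 125, 125, 125, 126, 125, 131, 160, 205, 226, 223, 187, 161, 195, 218, 216, 189, 154, 159, 199, 224, 219, 181, 139, 131, 139, 143, 145, 146, 146, 148, 150, 151, 153, 156, 158, 164, 173, 179, 180, 182, 184, 186]
189 [128, 129, 129, 129, 129, 129, 129, 129, 134, 165, 212, 228, 221, 177, 157, 198, 219, 215, 187, 154, 163, 204, 225, 219, 177, 131, 123, 128, 129, 129, 129, 129, 129, 129, 129, 129, 128, 128, 129, 129, 128, 129, 128, 128, 128]
193 [142, 141, 141, 141, 139, 140, 139, 137, 140, 164, 203, 221, 213, 168, 153, 189, 212, 208, 180, 151, 163, 203, 225, 218, 175, 129, 121, 125, 127, 126, 125, 126, 126, 126, 127, 127, 127, 127, 127, 128, 127, 127, 127, 127, 127]
```

Ticks are now at rows 111.3 and 122.2, with the pointer midway at 116.5, which is about 13 mm. Holding here.

Call:
jog_arm(moves=[0,0,0,0,0,0,-0.3,0,0,0,0,0,0,-0.3,0,0,0,0,0,0,-0.3,0,0,0,0,0,0,-0.3,0,0,0,0,0,0,-0.3,0,0,0,0,0,0,-0.3,0,0,0,0,0,0,-0.3,0,0,0,0,0,0,-0.3])

```text
time: 14.55
position: [0.5104, 0.0107, 0.0427]
tool_rot: [-2.197, -2.235, -0.009]
ft_force: [-0.1, 14.4, 3.5]
grip_width: 0.482
grip_force: 45.0
```

Call:
jog_arm(moves=[0,0,0,0,0,0,-0.3,0,0,0,0,0,0,-0.3,0,0,0,0,0,0,-0.3,0.008,0,0,0,0,0,-0.3,0.016,0,0,0,0,0,-0.3,0.024,0,0,0,0,0,-0.3,0.032,0,0,0,0,0,-0.3,0.04,0,0,0,0,0,-0.3])

```text
time: 15.55
position: [0.5102, 0.0179, 0.0427]
tool_rot: [-2.202, -2.236, -0.002]
ft_force: [-0.7, 4.2, 5.9]
grip_width: 0.484
grip_force: 45.0
```

Call:
jog_arm(moves=[0.006,0,0,0,0,0,-0.3,0.012,0,0,0,0,0,-0.3,0.018,0,0,0,0,0,-0.3,0.024,0,0,0,0,0,-0.3,0.028,0,0,0,0,0,-0.3,0.03,0,0,0,0,0,-0.3,0.03,0,0,0,0,0,-0.3,0.03,0,0,0,0,0,-0.3])

```text
time: 16.55
position: [0.51, 0.0238, 0.0427]
tool_rot: [-2.206, -2.235, 0.002]
ft_force: [-0.8, -0.2, 6.1]
grip_width: 0.479
grip_force: 45.0
```

Run:
```python
from h import *
st(); im=snap('wrist','w7')
g=cv2.cvtColor(load('w7')['pixels'],cv2.COLOR_RGB2GRAY).astype(int)
[print(c,g[105:160,c].tolist()) for c in(189,)]
```

```text
time 16.55
position [0.51   0.0238 0.0427]
tool_rot [-2.2056e+00 -2.2354e+00  1.6000e-03]
joint_positions [-0.5581  0.2108  0.505   2.0057 -0.1246  0.956   0.0231]
ft_force [-0.8127 -0.2045  6.0939]
grip_width 0.4789
grip_force 45.0022
[[-0.013  1.    -0.002]
 [ 1.     0.013  0.   ]
 [ 0.    -0.002 -1.   ]]
189 [128, 129, 128, 129, 129, 128, 128, 129, 133, 152, 188, 216, 219, 196, 148, 117, 121, 128, 129, 129, 129, 129, 130, 129, 129, 130, 130, 138, 166, 207, 223, 213, 167, 128, 124, 128, 128, 131, 141, 172, 212, 221, 204, 159, 131, 127, 127, 128, 128, 128, 127, 127, 128, 127, 126]
```

Pointer is back at zero: tick 1 is 10.6 mm away and the force is about 0. Now release the specimen and go to the lever.

Call:
jog_arm(moves=[0,0,0,0,0,0,0.2,0,0,0,0,0,0,0.6,0,0,0,0,0,0,0.8,0,0,-0.08,0,0,0,0.8,0,0,-0.25,0,0,0,0.8,0,0,-0.4,0,0,0,0.8,0.15,-0.03,-0.42,0,0,0,0.2,0.3,-0.05,-0.42,0,0,0,-0.5])

```text
time: 17.6
position: [0.4948, 0.1144, 0.1697]
tool_rot: [2.209, 2.234, 0.004]
ft_force: [1.4, 0.1, -0.1]
grip_width: 0.754
grip_force: 0.0
```

Run:
```python
from h import *
w=load('w3')
for z in(.096,):print(onz(w,[(273,92),(284,92),(278.5,79),(278.5,108)],z).round(4))
plan([.474,.322,.165],.88)
```

```text
[[0.4987 0.3202 0.096 ]
 [0.5072 0.3204 0.096 ]
 [0.5028 0.3298 0.096 ]
 [0.5032 0.3085 0.096 ]]
shift [ 0.6927 -0.0615  0.0167] turn [ 0.0018 -0.0014 -0.0039]
```

Call:
jog_arm(moves=[0.15,-0.02,0,0,0,0,-1,0.33,-0.04,0,0,0,0,-1,0.5,-0.055,0,0,0,0,-1,0.65,-0.065,0,0,0,0,-1,0.69,-0.065,0,0,0,0,-1,0.69,-0.065,0.1,0,0,0,-1,0.69,-0.065,0.15,0,0,0,-1,0.69,-0.065,0.15,0,0,0,-1])

```text
time: 18.6
position: [0.4718, 0.3186, 0.1222]
tool_rot: [-2.209, -2.234, 0.005]
ft_force: [0.8, -0.2, 0.6]
grip_width: 0.007
grip_force: 0.0
```

Run:
```python
from h import *
st();plan([.473,.321,.078],.88)
im=snap('wrist','w8')
cv2.imwrite('pics/w8b.png',cv2.resize(im['pixels'],(800,600),interpolation=cv2.INTER_CUBIC)[:,:,::-1])
```

```text
time 18.6
position [0.4718 0.3186 0.1222]
tool_rot [-2.2087 -2.2341  0.0052]
joint_positions [-0.8835  0.2252  0.276   1.7877 -0.0664  1.1411 -0.5748]
ft_force [ 0.7813 -0.2452  0.5905]
grip_width 0.0071
grip_force 0.0
[[-0.011  1.    -0.002]
 [ 1.     0.011 -0.002]
 [-0.002 -0.002 -1.   ]]
shift [0.0083 0.0044 0.1473] turn [-0.0023  0.0022 -0.0037]
```

View pics/w8b.png

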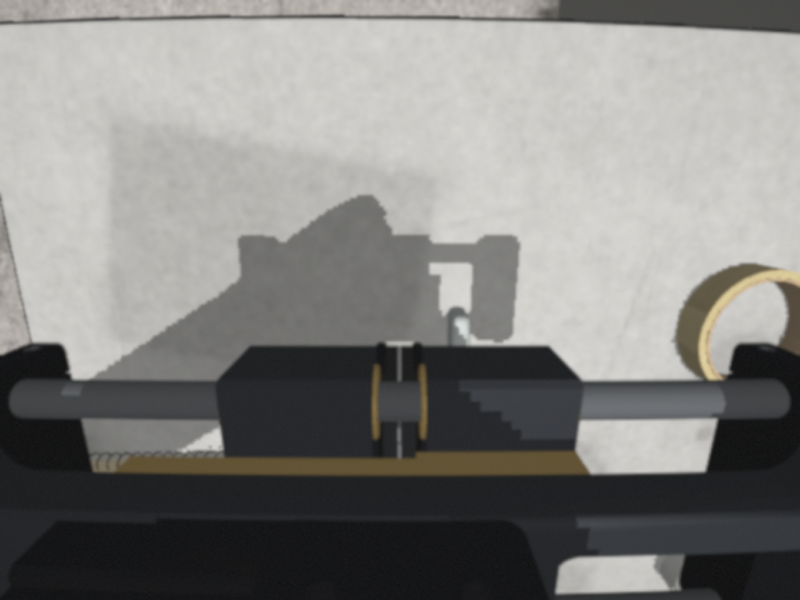

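The tab is visible at (447–470, 310–345), just right of the shut fingers, so there's free space to go down beside it and push +x.

Call:
jog_arm(moves=[0.007,0.002,0.07,0,0,0,-1,0.007,0.002,0.13,0,0,0,-1,0.007,0.002,0.145,0,0,0,-1,0.007,0.02,0.145,0,0,0,-1,0.007,0.04,0.145,0,0,0,-1,0.007,0.06,0.145,0,0,0,-1,0.007,0.08,0.145,0,0,0,-1,0.007,0.095,0.145,0,0,0,-1])

```text
time: 19.65
position: [0.498, 0.323, 0.0799]
tool_rot: [-2.204, -2.234, 0.008]
ft_force: [-8.5, -0.2, 5.8]
grip_width: 0.002
grip_force: 4.0
```

Call:
jog_arm(moves=[0,0.01,0,0,0,0,-1,0,0.02,0,0,0,0,-1,0,0.03,0,0,0,0,-1,0,0.035,0,0,0,0,-1,0,0.035,0,0,0,0,-1,0,0.02,0,0,0,0,-1,0,-0.02,0,0,0,0,-1,0,-0.07,0,0,0,0,-1])

```text
time: 20.65
position: [0.4792, 0.3224, 0.0802]
tool_rot: [2.207, 2.236, 0.001]
ft_force: [0.3, 0.1, 1.0]
grip_width: 0.004
grip_force: 0.0
```

Call:
jog_arm(moves=[0,-0.04,0,0,0,0,-1,0,-0.06,-0.1,0,0,0,-1,0,-0.06,-0.22,0,0,0,-1,-0.1,-0.03,-0.3,0,0,0,-1,-0.25,0.02,-0.4,0,0,0,0,-0.25,0.04,-0.4,0,0,0,0.7,-0.25,0.05,-0.4,0,0,0,0.7,-0.25,0.06,-0.4,0,0,0,0.7])

```text
time: 21.65
position: [0.4977, 0.2489, 0.199]
tool_rot: [-2.204, -2.238, 0.002]
ft_force: [-0.0, 0.4, 0.4]
grip_width: 0.377
grip_force: 0.0
```

Run:
```python
from h import *
st();im=snap('wrist','w9')
cv2.imwrite('pics/w9b.png',cv2.resize(im['pixels'],(800,600),interpolation=cv2.INTER_CUBIC)[:,:,::-1])
```

```text
time 21.65
position [0.4977 0.2489 0.199 ]
tool_rot [-2.2039 -2.2376  0.0024]
joint_positions [-0.8153  0.136   0.3339  1.7306 -0.0467  1.2845 -0.4558]
ft_force [-0.0064  0.4484  0.3866]
grip_width 0.377
grip_force 0.0
[[-0.015  1.    -0.002]
 [ 1.     0.015 -0.   ]
 [-0.    -0.002 -1.   ]]
```

View pics/w9b.png

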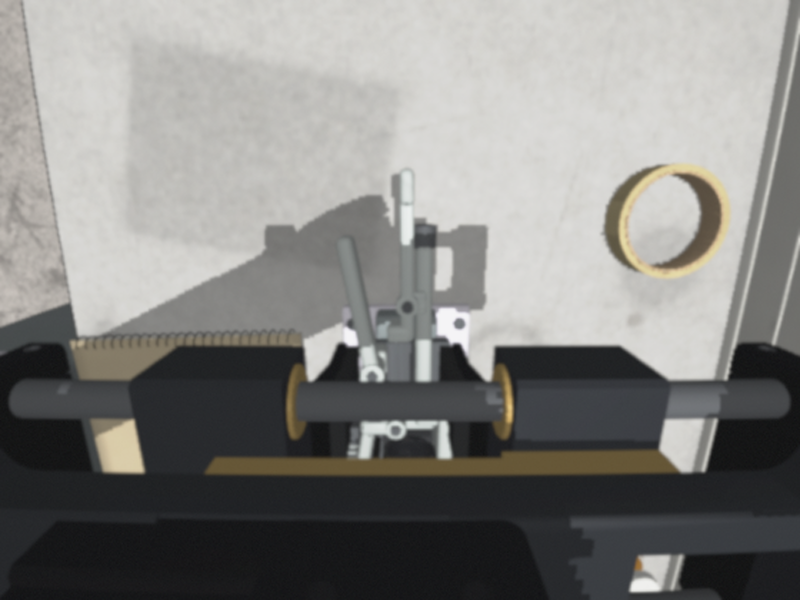

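The handle stands open again, with its end at (345,240). Now back to the specimen, after checking where its middle is.

Run:
```python
from h import *
for f,dy in(('w4',.004),('w7',0)):
    w=load(f); g=cv2.cvtColor(w['pixels'],cv2.COLOR_RGB2GRAY).astype(int)
    print(f,g[65:90,275].tolist(),g[65:90,265].tolist(), g[65:90,290].tolist())
    for r in (76,): print([onz(w,[(277,r)],z).round(4).tolist() for z in(.062,.0835)])
    e=g[130]; print(e[200:345:1].tolist()); 
plan([.510,.025,.17],.88)
```

```text
w4 [152, 127, 110, 102, 98, 96, 94, 89, 92, 106, 110, 92, 61, 31, 15, 15, 13, 14, 14, 14, 16, 13, 15, 14, 15] [155, 129, 111, 102, 99, 96, 94, 90, 94, 107, 108, 86, 51, 22, 14, 16, 12, 15, 13, 14, 14, 16, 14, 12, 15] [147, 123, 107, 99, 97, 96, 93, 86, 76, 63, 44, 24, 18, 15, 11, 15, 14, 13, 13, 13, 15, 13, 10, 15, 17]
[[[0.5094, 0.1149, 0.062]], [[0.5096, 0.111, 0.0835]]]
[226, 229, 230, 232, 234, 236, 237, 239, 240, 240, 238, 233, 225, 215, 185, 126, 71, 54, 53, 53, 53, 54, 51, 51, 49, 46, 39, 32, 29, 29, 28, 22, 18, 13, 13, 10, 12, 13, 12, 14, 15, 15, 15, 14, 13, 13, 15, 14, 13, 16, 15, 16, 12, 15, 15, 15, 12, 14, 14, 14, 13, 14, 12, 13, 15, 13, 14, 15, 14, 11, 16, 13, 16, 14, 14, 15, 13, 13, 15, 15, 14, 15, 12, 16, 14, 15, 15, 16, 15, 14, 15, 14, 14, 14, 12, 15, 14, 14, 15, 13, 14, 15, 16, 13, 13, 11, 12, 12, 15, 14, 14, 13, 15, 15, 13, 15, 16, 14, 13, 13, 13, 13, 18, 44, 72, 90, 95, 100, 113, 139, 161, 164, 176, 217, 236, 240, 240, 241, 241, 241, 241, 241, 240, 240, 240]
w7 [148, 125, 108, 101, 97, 97, 93, 88, 91, 106, 111, 96, 65, 33, 15, 12, 15, 15, 11, 15, 14, 15, 12, 15, 13]
[... 246 characters left out ...]
096, 0.1149, 0.0835]]]
[227, 229, 231, 233, 235, 236, 237, 239, 240, 239, 236, 230, 221, 205, 162, 103, 61, 52, 53, 54, 53, 53, 52, 52, 49, 44, 36, 32, 28, 29, 24, 22, 17, 12, 11, 13, 12, 13, 13, 16, 14, 15, 13, 11, 15, 12, 11, 14, 13, 15, 15, 14, 13, 12, 13, 13, 11, 14, 15, 14, 11, 16, 15, 13, 14, 13, 12, 15, 13, 15, 16, 15, 15, 16, 14, 14, 17, 12, 13, 16, 13, 14, 14, 15, 16, 13, 13, 14, 14, 15, 14, 14, 14, 14, 15, 15, 12, 12, 14, 16, 15, 13, 14, 14, 12, 12, 15, 17, 14, 16, 16, 12, 17, 13, 14, 17, 14, 16, 13, 11, 11, 13, 20, 46, 73, 89, 95, 100, 114, 142, 164, 165, 178, 217, 236, 240, 240, 240, 241, 241, 241, 240, 240, 240, 239]
shift [-0.7462  0.0284  0.0971] turn [-0.0012  0.0007 -0.0004]
```

Call:
jog_arm(moves=[-0.15,0.006,0.05,0,0,0,0.95,-0.33,0.012,0.09,0,0,0,0.95,-0.5,0.018,0.09,0,0,0,0.95,-0.66,0.024,0.09,0,0,0,0.95,-0.75,0.028,0.12,0,0,0,0.95,-0.752,0.029,0.25,0,0,0,0.95,-0.752,0.029,0.35,0,0,0,0.95,-0.752,0.029,0.35,0,0,0,0.95])

```text
time: 22.7
position: [0.508, 0.0226, 0.0925]
tool_rot: [-2.204, -2.235, 0.008]
ft_force: [-0.8, -0.1, 0.4]
grip_width: 0.978
grip_force: 0.0
```

Run:
```python
from h import *
plan([.510,.0235,.0433],.88)
```

```text
shift [0.0033 0.0077 0.1639] turn [-0.0057  0.0015 -0.0013]
```

Call:
jog_arm(moves=[0.003,0.006,0.05,0,0,0,0.95,0.003,0.006,0.11,0,0,0,0.95,0.003,0.006,0.15,0,0,0,0.95,0.003,0.006,0.165,0,0,0,0.7,0.003,0.006,0.165,0,0,0,0.4,0.003,0.006,0.165,0,0,0,0.15,0.003,0.006,0.165,0,0,0,-0.1,0.003,0.006,0.165,0,0,0,-0.3], newtons=15)

```text
time: 23.7
position: [0.5108, 0.023, 0.0456]
tool_rot: [-2.205, -2.234, 0.003]
ft_force: [-9.3, 0.1, 5.1]
grip_width: 0.496
grip_force: 5.4
```

Call:
jog_arm(moves=[0,0,0,0,0,0,-0.3,0,0,0,0,0,0,-0.3,0,0,0,0,0,0,-0.3,0,0,0,0,0,0,-0.3,0,0,0,0,0,0,-0.3,0,0,0,0,0,0,-0.3,0,0,-0.005,0,0,0,-0.3,0,0,-0.015,0,0,0,-0.3], newtons=35)

```text
time: 24.7
position: [0.5108, 0.0231, 0.0493]
tool_rot: [-2.205, -2.235, 0.004]
ft_force: [-4.0, -0.2, -3.1]
grip_width: 0.48
grip_force: 35.0
```

Call:
jog_arm(moves=[0,0,-0.03,0,0,0,-0.3,0,0,-0.08,0,0,0,-0.3,0,0,-0.16,0,0,0,-0.3,0,0,-0.26,0,0,0,-0.3,0,0,-0.36,0,0,0,-0.3,0,0,-0.42,0,0,0,-0.3,0,0,-0.44,0,0,0,-0.3,0,0,-0.44,0,0,0,-0.3])

```text
time: 25.7
position: [0.5124, 0.0232, 0.182]
tool_rot: [2.207, 2.235, 0.001]
ft_force: [0.0, 0.5, -0.8]
grip_width: 0.482
grip_force: 34.9
```

Run:
```python
from h import *
s=st(); 
for n in('scene','side','wrist'): snap(n,n+'2')
M=R.from_rotvec(s['tool_rot']).as_matrix(); c=np.array(s['position'])-.0187*M[:,2]; a=M[:,0]; up=-M[:,2]; x=M[:,1]
t=np.arange(-.125,.126,.004)
for f in('scene2','side2','wrist2'):
    im=load(f); g=cv2.cvtColor(im['pixels'],cv2.COLOR_RGB2GRAY)
    for nm,o in(('axis',0*up),('top',.0215*up)):
        p=proj(im,[c+a*k+o for k in t]); v=cv2.remap(g,p[:,:1].astype('f4'),p[:,1:].astype('f4'),1)[:,0]
        print(f,nm,[(int(k*1000),int(b)) for k,b in zip(t,v) if abs(k)>.075])
```

```text
time 25.7
position [0.5124 0.0232 0.182 ]
tool_rot [2.2070e+00 2.2354e+00 9.0000e-04]
joint_positions [-0.5939  0.0475  0.5152  1.8596 -0.025   1.2401 -0.0582]
ft_force [ 0.0178  0.5212 -0.8385]
grip_width 0.482
grip_force 34.8868
[[-0.013  1.     0.001]
 [ 1.     0.013  0.   ]
 [ 0.     0.001 -1.   ]]
scene2 axis [(-125, 168), (-121, 167), (-117, 167), (-112, 167), (-108, 159), (-104, 126), (-100, 72), (-96, 61), (-92, 56), (-88, 47), (-84, 45), (-80, 45), (-76, 46), (75, 52), (79, 55), (83, 58), (87, 57), (91, 51), (95, 51), (99, 74), (103, 115), (107, 123), (111, 107), (115, 100), (119, 101), (123, 102)]
scene2 top [(-125, 167), (-121, 168), (-117, 169), (-112, 169), (-108, 148), (-104, 79), (-100, 55), (-96, 48), (-92, 48), (-88, 47), (-84, 46), (-80, 47), (-76, 47), (75, 58), (79, 55), (83, 54), (87, 59), (91, 76), (95, 92), (99, 96), (103, 112), (107, 134), (111, 152), (115, 156), (119, 160), (123, 164)]
side2 axis [(-125, 71), (-121, 51), (-117, 41), (-112, 38), (-108, 37), (-104, 37), (-100, 36), (-96, 35), (-92, 36), (-88, 36), (-84, 35), (-80, 36), (-76, 36), (75, 56), (79,
[... 306 characters left out ...]
, 26), (87, 26), (91, 21), (95, 17), (99, 15), (103, 14), (107, 14), (111, 16), (115, 16), (119, 15), (123, 14)]
wrist2 axis [(-125, 0), (-121, 0), (-117, 0), (-112, 0), (-108, 0), (-104, 0), (-100, 5), (-96, 25), (-92, 26), (-88, 25), (-84, 27), (-80, 25), (-76, 26), (75, 14), (79, 15), (83, 15), (87, 14), (91, 15), (95, 42), (99, 241), (103, 112), (107, 111), (111, 111), (115, 112), (119, 113), (123, 185)]
wrist2 top [(-125, 0), (-121, 0), (-117, 0), (-112, 0), (-108, 0), (-104, 0), (-100, 0), (-96, 0), (-92, 0), (-88, 0), (-84, 0), (-80, 0), (-76, 0), (75, 15), (79, 16), (83, 14), (87, 15), (91, 25), (95, 243), (99, 119), (103, 118), (107, 118), (111, 190), (115, 188), (119, 0), (123, 0)]
```

In the tool frame the specimen spans about −97.5 to +93 mm along tool x, so its middle is 2.3 mm toward tool −x. Next I'll move so the wrist camera sees the rest.

Call:
jog_arm(moves=[-0.06,0.02,-0.1,0,0,0,-0.3,-0.18,0.06,-0.13,0,0,0,-0.3,-0.32,0.1,-0.13,0,0,0,-0.3,-0.46,0.14,-0.13,0,0,0,-0.3,-0.6,0.18,-0.13,0,0,0,-0.3,-0.74,0.22,-0.13,0,0,0,-0.3,-0.86,0.26,-0.13,0,0,0,-0.3,-0.95,0.3,-0.13,0,0,0,-0.3])

```text
time: 26.85
position: [0.6055, -0.2626, 0.2197]
tool_rot: [-2.208, -2.233, 0.003]
ft_force: [-0.5, -0.5, -0.4]
grip_width: 0.485
grip_force: 34.9
```

Call:
jog_arm(moves=[-0.12,0.03,0,0,0,0,-0.3,-0.22,0.05,0,0,0,0,-0.3,-0.3,0.07,0,0,0,0,-0.3,-0.33,0.075,0,0,0,0,-0.3,-0.33,0.075,0,0,0,0,-0.3,-0.33,0.075,0,0,0,0,-0.3,-0.33,0.075,0,0,0,0,-0.3,-0.33,0.075,0,0,0,0,-0.3])

```text
time: 27.85
position: [0.6299, -0.3586, 0.2214]
tool_rot: [2.206, 2.237, 0.001]
ft_force: [0.2, -0.2, -1.4]
grip_width: 0.477
grip_force: 34.9
```

Run:
```python
from h import *
st(); w=snap('wrist','w10')
c=np.array([.4886,-.2754,.008]);a=np.radians(11);u=np.array([np.cos(a),np.sin(a),0]);v=np.array([-u[1],u[0],0])
print(proj(w,[c+i*u*.075+j*v*.035 for i in(-1,1) for j in(-1,1)]).round(1).tolist())
# bright plate mask
h=cv2.cvtColor(w['pixels'],cv2.COLOR_RGB2GRAY); m=(h>205).astype('u1'); m[300:]=0
n,l,s,cc=cv2.connectedComponentsWithStats(m)
print([s[i].tolist() for i in range(1,n) if s[i,4]>150])
```

```text
time 27.85
position [ 0.6299 -0.3586  0.2214]
tool_rot [2.2059e+00 2.2366e+00 1.0000e-03]
joint_positions [ 0.03    0.5548  0.7039  1.2557 -0.3511  1.452   0.7123]
ft_force [ 0.2446 -0.2242 -1.3615]
grip_width 0.477
grip_force 34.8866
[[-0.014  1.     0.001]
 [ 1.     0.014  0.   ]
 [ 0.     0.001 -1.   ]]
[[113.6, 161.2], [96.2, 104.1], [228.9, 138.9], [216.1, 78.9]]
[[91, 0, 336, 266, 33730], [0, 18, 237, 248, 26944], [406, 53, 23, 188, 249]]
```

```bash
cat > fit.py <<'E'
from h import *
from scipy.optimize import minimize
def outline(p,o,L=.15,W=.07):
    u=np.array([np.cos(p[2]),np.sin(p[2]),0]);v=np.array([-u[1],u[0],0]);c=np.array([p[0],p[1],.008])
    t=np.linspace(-.95,.95,60);a,b=L/2+o,W/2+o
    return np.vstack([c+np.outer(t*L/2,u)+s*b*v for s in(-1,1)]+[c+np.outer(t*W/2,v)+s*a*u for s in(-1,1)])
def run(f,p0):
    im=load(f); g=cv2.GaussianBlur(cv2.cvtColor(im['pixels'],cv2.COLOR_RGB2GRAY),(0,0),1).astype('f4')
    smp=lambda P:(lambda q:cv2.remap(g,q[:,:1].astype('f4'),q[:,1:].astype('f4'),1)[:,0])(proj(im,P))
    cost=lambda p:-np.mean(np.clip(smp(outline(p,-.003))-smp(outline(p,.003)),-60,60))
    best=min((minimize(cost,np.array(p0)+[i*.004,j*.004,k*.03],method='Nelder-Mead',options=dict(initial_simplex=np.array(p0)+[i*.004,j*.004,k*.03]+np.array([[0,0,0],[.004,0,0],[0,.004,0],[0,0,.03]]))) for i in(-1,0,1) for j in(-1,0,1) for k in(-1,0,1)),key=lambda r:r.fun)
    print(f,best.x.round(4),np.degrees(best.x[2]).round(2),best.fun); return best.x
if __name__=='__main__':
    for f in('w10','side0','scene0'): p=run(f,(.4886,-.2754,.2))
    w=load('w10');p=run('w10',(.4886,-.2754,.2))
    im=w['pixels'].copy()
    for q in proj(w,outline(p,0)): cv2.circle(im,tuple(int(round(z)) for z in q),0,(255,0,0),-1)
    cv2.imwrite('pics/w10b.png',cv2.resize(im[50:200,70:270],None,fx=4,fy=4,interpolation=cv2.INTER_NEAREST)[:,:,::-1])
E
python3 fit.py
```

```text
w10 [ 0.4993 -0.2691  0.0088] 0.51 -17.75258445739746
side0 [ 0.4869 -0.2697  0.1612] 9.24 -12.480777740478516
scene0 [ 0.4563 -0.2822  0.2701] 15.47 -13.307498931884766
w10 [ 0.4993 -0.2691  0.0088] 0.51 -17.75258445739746
```

Run:
```python
from h import *
im=load('w10')['pixels']
cv2.imwrite('pics/w10c.png',cv2.resize(im[45:195,70:270],None,fx=4,fy=4,interpolation=cv2.INTER_CUBIC)[:,:,::-1])
```

```text
(no output)
```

View pics/w10c.png

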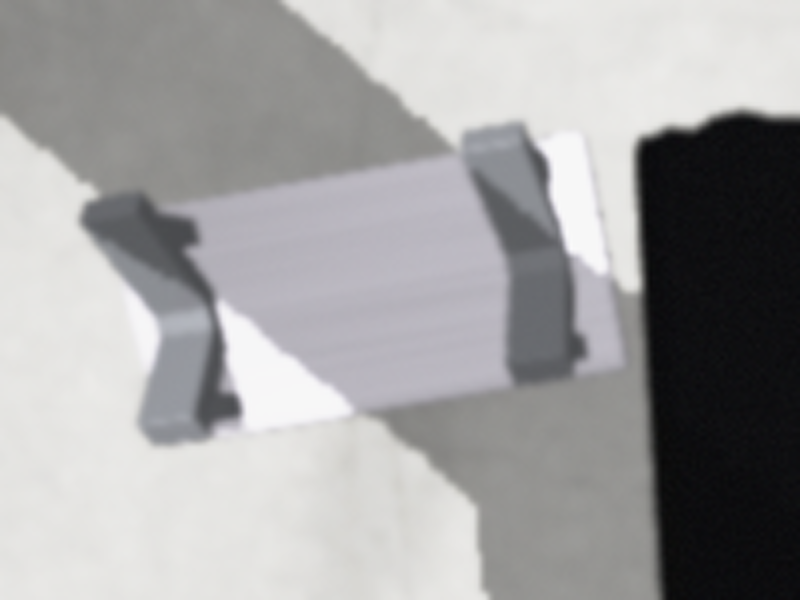

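The crop shows the rest's plate with right corners at (582,132) and (626,368). The upper edge runs (180,204)–(455,155), the lower edge (245,433)–(355,412)–(626,368), and the left edge (122,280)–(145,370). The saddle valleys are near (187,317) and (538,249).

Run:
```python
from h import *
from scipy.optimize import least_squares
w=load('w10'); f=lambda l:np.array([(70+(x+.5)/4-.5,45+(y+.5)/4-.5) for x,y in l])
U=onz(w,f([(180,204),(320,179),(455,155)]),.008);D=onz(w,f([(245,433),(355,412),(626,368)]),.008)
Rr=onz(w,f([(582,132),(604,250),(626,368)]),.008);L=onz(w,f([(122,280),(145,370)]),.008)
print(U.round(4),D.round(4),Rr.round(4),L.round(4),sep='\n')
def res(p):
    u=np.array([np.cos(p[2]),np.sin(p[2])]);v=np.array([-u[1],u[0]])
    g=lambda P,n,d:(P[:,:2]-p[:2])@n-d
    return np.r_[g(U,v,.035),g(D,v,-.035),g(Rr,u,.075),g(L,u,-.075)]
r=least_squares(res,[.488,-.272,.2]);print(r.x.round(4),np.degrees(r.x[2]).round(2),(r.fun*1000).round(1))
p=r.x;u=np.array([np.cos(p[2]),np.sin(p[2]),0]);v=np.array([-u[1],u[0],0])
# valley height: axis 42mm, r 21.5, 90deg vee -> 42-30.4=11.6; guess range
for z in(.0116,.016,.02):
    q=onz(w,f([(187,317),(538,249)]),z)-[p[0],p[1],0];print(z,(q@u).round(4),(q@v).round(4))
d=load('side0');s=load('scene0')
for im in(d,s): print(proj(im,[[p[0],p[1],.008]+i*u*.075+j*v*.035 for i in(-1,1) for j in(-1,1)]).round(1).tolist())
```

```text
[[ 0.4322 -0.2457  0.008 ]
 [ 0.4756 -0.2387  0.008 ]
 [ 0.5165 -0.2319  0.008 ]]
[[ 0.4451 -0.3135  0.008 ]
 [ 0.4805 -0.3069  0.008 ]
 [ 0.5655 -0.2928  0.008 ]]
[[ 0.5544 -0.2253  0.008 ]
 [ 0.5599 -0.2584  0.008 ]
 [ 0.5655 -0.2928  0.008 ]]
[[ 0.4116 -0.2676  0.008 ]
 [ 0.4155 -0.2944  0.008 ]]
[ 0.4868 -0.2714  0.1674] 9.59 [-0.6 -0.8 -0.9  0.4  1.1  0.8 -0.6 -0.8 -0.9  1.5  0.8]
0.0116 [-0.0546  0.0555] [0.0019 0.0037]
0.016 [-0.0524  0.0565] [0.0014 0.0032]
0.02 [-0.0503  0.0574] [0.001  0.0027]
[[256.7, 276.2], [250.1, 256.7], [312.2, 263.1], [303.7, 244.5]]
[[324.7, 271.8], [304.6, 267.7], [332.3, 238.4], [313.4, 234.7]]
```

Rest pose: centre (0.487, −0.271), long axis at 9.5°, with residuals under 1.5 mm and the side view agreeing.

Call:
jog_arm(moves=[0.04,-0.06,0,0,0,0.1,-0.3,0.08,-0.12,0,0,0,0.24,-0.3,0.12,-0.19,0,0,0,0.38,-0.3,0.16,-0.26,0,0,0,0.52,-0.3,0.2,-0.33,0,0,0,0.66,-0.3,0.25,-0.39,0,0,0,0.8,-0.3,0.29,-0.44,0,0,0,0.92,-0.3,0.3,-0.46,0,0,0,1,-0.3])

```text
time: 28.9
position: [0.4899, -0.2702, 0.2212]
tool_rot: [-3.029, -0.829, -0.002]
ft_force: [-1.0, -0.9, -1.2]
grip_width: 0.478
grip_force: 34.9
```

Run:
```python
from h import *
plan([.4893,-.2706,.11],-80.5)
```

```text
shift [-0.0029  0.0004  0.3707] turn [-0.0013 -0.0014  0.3517]
```

Call:
jog_arm(moves=[-0.001,0,0,0,0,0.1,-0.3,-0.002,0,0.03,0,0,0.22,-0.3,-0.002,0,0.1,0,0,0.33,-0.3,-0.002,0,0.2,0,0,0.353,-0.3,-0.002,0,0.3,0,0,0.353,-0.3,-0.002,0,0.36,0,0,0.353,-0.3,-0.002,0,0.37,0,0,0.353,-0.3,-0.002,0,0.37,0,0,0.353,-0.3])

```text
time: 29.9
position: [0.4905, -0.2719, 0.1108]
tool_rot: [3.13, 0.261, 0.002]
ft_force: [0.5, 0.4, -0.6]
grip_width: 0.486
grip_force: 34.9
```

Run:
```python
from h import *
s=st();plan([.4893,-.2706,.0265],-80.5)
M=R.from_rotvec(s['tool_rot']).as_matrix(); c=np.array(s['position'])-.0175*M[:,2]; a=M[:,0]; up=-M[:,2]
for n in('scene','side','wrist'): snap(n,n+'3')
t=np.arange(-.12,.121,.004)
for f in('scene3','side3','wrist3'):
    im=load(f); g=cv2.cvtColor(im['pixels'],cv2.COLOR_RGB2GRAY)
    p=proj(im,[c+a*k+.0215*up for k in t]); v=cv2.remap(g,p[:,:1].astype('f4'),p[:,1:].astype('f4'),1)[:,0]
    print(f,[(int(k*1000),int(b)) for k,b in zip(t,v) if abs(k)>.08])
```

```text
time 29.9
position [ 0.4905 -0.2719  0.1108]
tool_rot [3.1302e+00 2.6150e-01 1.6000e-03]
joint_positions [-0.3754  0.32    0.981   1.8417 -0.293   1.1334 -0.6961]
ft_force [ 0.539   0.3642 -0.6238]
grip_width 0.4855
grip_force 34.8866
[[ 0.986  0.166  0.001]
 [ 0.166 -0.986 -0.   ]
 [ 0.001  0.001 -1.   ]]
shift [-0.0034 -0.0051  0.281 ] turn [ 0.0006 -0.0009  0.0008]
scene3 [(-120, 57), (-115, 56), (-111, 56), (-107, 56), (-103, 55), (-99, 52), (-95, 48), (-91, 46), (-87, 47), (-83, 47), (80, 45), (84, 45), (88, 46), (92, 45), (96, 45), (100, 45), (104, 52), (108, 71), (112, 90), (116, 77), (120, 60)]
side3 [(-120, 96), (-115, 95), (-111, 109), (-107, 138), (-103, 150), (-99, 141), (-95, 65), (-91, 39), (-87, 39), (-83, 38), (80, 41), (84, 40), (88, 40), (92, 74), (96, 141), (100, 155), (104, 153), (108, 153), (112, 152), (116, 150), (120, 147)]
wrist3 [(-120, 0), (-115, 0), (-111, 0), (-107, 0), (-103, 0), (-99, 0), (-95, 0), (-91, 0), (-87, 0), (-83, 0), (80, 15), (84, 14), (88, 14), (92, 14), (96, 231), (100, 229), (104, 227), (108, 226), (112, 218), (116, 215), (120, 55)]
```

Call:
jog_arm(moves=[-0.003,-0.004,0.06,0,0,0,-0.3,-0.003,-0.004,0.13,0,0,0,-0.3,-0.003,-0.004,0.19,0,0,0,-0.3,-0.003,-0.004,0.23,0,0,0,-0.3,-0.003,-0.004,0.25,0,0,0,-0.3,-0.003,-0.004,0.26,0,0,0,-0.3,-0.003,-0.004,0.265,0,0,0,-0.3,-0.003,-0.004,0.265,0,0,0,-0.3])

```text
time: 31.05
position: [0.4893, -0.2706, 0.0309]
tool_rot: [3.131, 0.262, 0.001]
ft_force: [-0.6, -0.1, -0.5]
grip_width: 0.487
grip_force: 34.9
```

Call:
jog_arm(moves=[0,0,0.004,0,0,0,-0.3,0,0,0.008,0,0,0,-0.3,0,0,0.012,0,0,0,-0.3,0,0,0.015,0,0,0,-0.3,0,0,0.018,0,0,0,-0.3,0,0,0.02,0,0,0,-0.3,0,0,0.02,0,0,0,-0.3,0,0,0.02,0,0,0,-0.3])

```text
time: 32.05
position: [0.4895, -0.2708, 0.0269]
tool_rot: [-3.129, -0.259, -0.002]
ft_force: [-5.7, 4.8, 18.7]
grip_width: 0.487
grip_force: 34.8
```

Call:
jog_arm(moves=[0,0,-0.002,0,0,0,-0.3,0,0,-0.003,0,0,0,-0.3,0,0,-0.003,0,0,0,-0.3,0,0,-0.003,0,0,0,-0.3,0,0,-0.003,0,0,0,-0.3,0,0,-0.003,0,0,0,-0.3,0,0,-0.003,0,0,0,-0.3,0,0,-0.003,0,0,0,-0.3], newtons=5)

```text
time: 33.05
position: [0.4896, -0.2703, 0.0259]
tool_rot: [-3.13, -0.262, -0.002]
ft_force: [0.1, 1.5, 5.9]
grip_width: 0.493
grip_force: 5.0
```

Settled into the vees. Opening gently, then rising.

Call:
jog_arm(moves=[0,0,0,0,0,0,0.05,0,0,0,0,0,0,0.15,0,0,0,0,0,0,0.35,0,0,0,0,0,0,0.6,0,0,0,0,0,0,0.6,0,0,-0.04,0,0,0,0.6,0,0,-0.12,0,0,0,0.6,0,0,-0.25,0,0,0,0.6])

```text
time: 34.05
position: [0.4882, -0.2702, 0.1011]
tool_rot: [-3.13, -0.261, 0.003]
ft_force: [0.2, -0.4, 0.6]
grip_width: 0.803
grip_force: 0.0
```

Call:
jog_arm(moves=[0,0,-0.15,0,0,0,0.6,0,0,-0.3,0,0,0,0.6,0,0.1,-0.4,0,0,0,0.6,0,0.25,-0.4,0,0,0,0.6,0,0.38,-0.4,0,0,0,0.6,0,0.4,-0.4,0,0,0,0.6,0,0.4,-0.4,0,0,0,0.6,0,0.4,-0.4,0,0,0,0.6])

```text
time: 35.05
position: [0.5093, -0.3873, 0.2207]
tool_rot: [-3.129, -0.264, -0.001]
ft_force: [-1.4, 0.1, 0.5]
grip_width: 0.8
grip_force: 0.0
```

Run:
```python
from h import *
st()
for n in('scene','side'): snap(n,n+'4')
c0=np.array([.487,-.271,0]);an=np.radians(9.5);u=np.array([np.cos(an),np.sin(an),0]);v=np.array([-u[1],u[0],0])
for f in('side4','scene4'):
    im=load(f); g=cv2.cvtColor(im['pixels'],cv2.COLOR_RGB2GRAY)
    S=lambda P:(lambda p:cv2.remap(g,p[:,:1].astype('f4'),p[:,1:].astype('f4'),1)[:,0])(proj(im,P))
    t=np.arange(-.112,.113,.004); a=S([c0+[0,0,.0635]+u*k for k in t]); print(f,[(int(k*1000),int(b)) for k,b in zip(t,a) if abs(k)>.08])
    t=np.arange(-.04,.041,.004)
    for k in(-.08,0,.08): print('  across',k,[(int(q*1000),int(b)) for q,b in zip(t,S([c0+[0,0,.042]+u*k+v*q for q in t]))])
    # expected silhouette edges: rays tangent to the cylinder
    cen=cam(im)[1]
    for k in(-.08,0,.08):
        o=c0+[0,0,.042]+u*k; w=(cen-o)-((cen-o)@u)*u; D=np.linalg.norm(w); th=np.arccos(.0215/D); e=w/D; n=np.cross(u,e)
        P=[o+.0215*(np.cos(th)*e+s*np.sin(th)*n) for s in(-1,1)]; q=proj(im,P); l=np.linspace(-.3,1.3,25)
        vv=cv2.remap(g,*[(q[0,i]+(q[1,i]-q[0,i])*l).astype('f4')[:,None] for i in(0,1)],1)[:,0]; print('  sil',k,[(round(float(x),2),int(b)) for x,b in zip(l,vv)])
```

```text
time 35.05
position [ 0.5093 -0.3873  0.2207]
tool_rot [-3.1292e+00 -2.6420e-01 -1.2000e-03]
joint_positions [-0.1378  0.4367  1.0059  1.5103 -0.3724  1.3993 -0.513 ]
ft_force [-1.4227  0.1144  0.461 ]
grip_width 0.7997
grip_force 0.0
[[ 0.986  0.168  0.001]
 [ 0.168 -0.986  0.001]
 [ 0.001 -0.001 -1.   ]]
side4 [(-112, 99), (-108, 98), (-104, 99), (-99, 98), (-95, 75), (-91, 47), (-87, 42), (-83, 41), (80, 41), (84, 42), (88, 41), (92, 44), (96, 84), (100, 140), (104, 143), (108, 143), (112, 149)]
  across -0.08 [(-40, 115), (-36, 115), (-32, 114), (-28, 102), (-24, 66), (-20, 43), (-16, 41), (-12, 42), (-8, 41), (-4, 41), (0, 42), (3, 42), (7, 41), (11, 41), (15, 41), (19, 41), (23, 40), (27, 61), (31, 120), (35, 154), (39, 156)]
  across 0 [(-40, 117), (-36, 118), (-32, 116), (-28, 103), (-24, 65), (-20, 41), (-16, 39), (-12, 40), (-8, 40), (-4, 39), (0, 40), (3, 40), (7, 40), (11, 40), (15, 39), (19, 40), (23, 39), (27, 62), (31, 119), (35, 152), (39, 156)]
  across 0.08 [(-40, 103), (-36, 110), (-32, 122), (-28, 121), (-24, 70), (-20, 43), (-16, 42), (-12, 42), (-8, 42), (-4, 42
[... 2218 characters left out ...]
 66), (1.03, 80), (1.1, 87), (1.17, 90), (1.23, 105), (1.3, 123)]
  sil 0 [(-0.3, 182), (-0.23, 193), (-0.17, 209), (-0.1, 212), (-0.03, 187), (0.03, 124), (0.1, 78), (0.17, 55), (0.23, 51), (0.3, 51), (0.37, 52), (0.43, 51), (0.5, 50), (0.57, 51), (0.63, 50), (0.7, 50), (0.77, 50), (0.83, 50), (0.9, 62), (0.97, 98), (1.03, 176), (1.1, 204), (1.17, 211), (1.23, 211), (1.3, 207)]
  sil 0.08 [(-0.3, 183), (-0.23, 184), (-0.17, 183), (-0.1, 180), (-0.03, 151), (0.03, 107), (0.1, 64), (0.17, 53), (0.23, 50), (0.3, 50), (0.37, 50), (0.43, 51), (0.5, 50), (0.57, 50), (0.63, 50), (0.7, 53), (0.77, 50), (0.83, 50), (0.9, 59), (0.97, 88), (1.03, 151), (1.1, 172), (1.17, 177), (1.23, 176), (1.3, 176)]
```

Both views show the pipe's outline where a pipe lying home in the vees should be, to about 1 mm. Its ends are at −95 and +96 mm from the rest's centre, so it is centred. Nothing is touching it, so I'm handing in.

```bash
python3 -c "
from bench import ctrl
print(ctrl.close_job())"
```

```text
the job is handed in; nothing more can be done
None
```

The job is done and handed in at about 35 s of the 72 s allowed: the pliers locked, the pull was held at about 13 mm for over a second and eased back to zero, the pliers were sprung open, and the specimen lies centred in the largest rest.

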